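Weigh the bangle and print its slip

ROBOT

A 6-joint arm with a two-finger parallel gripper is mounted at the origin on the work surface. World frame = base frame: x ahead of the robot, y to its left, z up, the work surface at z = 0. Lengths are in mm, angles in rad, forces in N, time in s.
With the tool pointing down it reaches from about 275 to 750 mm from the base axis. Payload 10.2 kg.
Tool frame: the origin (TCP) lies between the finger pads; the fingertips stand 11 mm ahead of it and the grasp point (between the pads) lies 8 mm behind it; z points along the fingers, y is the line along which they close (so a half turn about z gives the same grasp; the last joint's range is limited). The gripper opens to 85 mm and grips with 20 to 120 N. Pads are 22 mm wide; open, the fingers measure 114 mm over their backs; the gripper's body (76 mm by 85 mm) begins 54 mm behind the grasp point. The pads swing forward as they close: fully open they stand 13 mm farther back than shut.
Start: joints at [-1.57, 0.313, 1.498, -0, 1.331, -0.223], TCP at [116.503, -511.916, 242.294] pointing down, gripper open.
Joint ranges: [-2.94, 2.94], [-0.97, 2.17], [0.19, 2.56], [-1.23, 4.37], [0.02, 3.11], [-2.88, 2.88]. Speed limits (rad/s): [2.39, 2.39, 3.01, 3.14, 3.14, 3.14].

INTERFACE

Orientations are given as a unit quaternion [w, x, y, z].
In Python, from rig import sense, eyes, finish_job gives the robot as it stands.
- The arm moves only by the shell command python3 -m jog 'ROWS' [FORCE]. ROWS is JSON, a list of rows, each a list of 7 numbers: the shift along the tool's x, y, z in m, then the turn, a rotation vector about the tool's x, y, z in rad, then the finger opening in m, from 0 to 0.0854. In form: [[dx, dy, dz, rx, ry, rz, gripper], ...]. A call has 1 to 5 rows; each row shifts and turns the commanded pose from where the row before left it, along the tool's axes as they then stand; what a row does not reach is not made up. A row lasts 1/10 s, in which the tool goes at most 50 mm and 8.59 degrees, less where a joint would pass 70% of its speed; a pose out of reach is approached as far as the arm can. A call is refused whole if a number of a shift passes 0.05 or a number of a turn 0.15, either way. A call with a gripper value outside its range is refused whole. The fingers move at their own pace and stop on an object; FORCE is the grip in N (left out, the last holds). Time passes only in rows, so rows that do not move let the fingers close. It gives the time, the measured TCP pose, the force, the opening and the grip force at its end, in the units of the state.
- sense(): the state, without advancing time (a new reading comes with each control period).
- eyes.capture(name): name is "scene" or "top" or "wrist"; returns the picture (480x640x3 uint8, red, green, blue); there is no depth.
- eyes.calibration(name): a dict with "fx", "fy", "cx", "cy" (pixels), "cam_to_world" (4x4, takes a point from camera to world coordinates); the wrist camera has in their place "mount" (4x4, takes a point from camera to tool coordinates, whose origin is the TCP and whose axes are the flange's). Camera axes: x right, y down, z forward; pixel columns grow to the right and rows downward; lengths in mm; the calibration is good to about 2 mm. A picture is of the moment at which its call begins: read the wrist's pose just before it. calibration takes no time and is no camera call.
- finish_job(): hands the job in; it is judged then, once.
The state is a dict: "time_s": time; "joints": joint angles; "dq": joint speeds; "tau": joint torques, N m; "eef_pos": TCP position; "ee_rot": TCP orientation; "force": force on the tool from outside, world axes, zero at the start; "wrist_torque": the same for the moment, N m; "grip_width": opening from 0.0 (shut) to 1.0 (fully open); "grip_force": force on a finger pad.
Only numpy, scipy, OpenCV 4.12 (cv2) and the standard library are available. Lean on these libraries where they do the work, as an engineer would, in place of code of your own. Each camera call takes 0.05 s, during which the arm holds its last target. There are 200 camera calls.

TASK

The bangle the customer chose already lies on the scale: with closed fingertips, switch on the power pack by pushing the raised end of its rocker fully down, then press the scale's larger round key fully in (it stays in), and then press the long bar on the slip printer all the way down for a moment, let it spring back and move clear. Keep to this order, do not press the smaller round key, and do not lift, shift or knock over the printer, the bangle on the pan or any of the other goods.

Things in the scene. Friction and masses are not known exactly. Their poses are not given: they have to be found in the camera images.
- power_pack: Portable power pack: fixed grey box 130 mm deep (its x), 100 wide, 90 high, left or right of the scale, across from the printer. Carrying handle at its far end (top at 128 mm). Black rocker paddle on top, 60 mm long (x), 32 wide, 10 thick, pivot 20 mm nearer than the centre, over a dark plate at height 96 mm. Origin under its centre, x away from the rocker end of the box, z up.
- rocker_end (a point): Where to press the rocker: middle of the top face of its near (-x, ribbed) half, 21 mm from the pivot line, 9 mm from the paddle's end. Off, this half is raised: the point is at height about 116 mm and goes down about 8 mm as the rocker tips. Axes when off: x along the paddle to its far half, y along its width, z up; they tip with the rocker.
- scale: Jewellery scale: fixed grey box 210 mm deep (x), 170 wide, deck at height 40 mm, in the middle of the bench. Two round black keys along its near (-x) edge, then a display window, then a round steel pan (110 mm across, top at 52 mm, centre 40 mm beyond the scale's centre). Origin under its centre, x from keys to pan, y to the left, z up.
- weigh_key_top (a point): Centre of the top of the weigh key: the larger round black key, 28 mm across, on the left (+y) of the scale's near edge. Its top stands 12 mm above the deck (height 52 mm) and 6 mm above it when fully in. Axes as the scale's.
- rocker (a joint): Tilt of the rocker in rad: near 0 (0 to 0.06 at the start) off, near half raised; 0.4 fully tipped, near half down against its stop (on). It stays where it is left; pressing at rocker_end takes 2 to 3 N, about 4 N if pressed nearer the pivot (0.035 N m).
- weigh_key (a joint): How far the weigh key is pressed in, m: 0 out, 0.006 fully in. It takes about 3 N to move and stays in where it is left (a latching key).
- tare_key_top (a point): Centre of the top of the tare key: the smaller round black key, 18 mm across, 90 mm to the right (-y of the scale) of the weigh key, top at the same height. Not to be pressed.
- tare_key (a joint): How far the tare key is pressed, m: 0 out, 0.006 in; springs back; 1.5 N starts it.
- print_bar_top (a point): Centre of the top of the print bar: a long black key 64 mm (y) by 16 mm (x) on top of the slip printer, near its front (-x) edge. Its top is at height 57 mm, 12 mm above the printer's deck, and 6 mm above it when fully down. Axes are those of the printer.
- print_bar (a joint): How far the print bar is pressed, m: 0 out, 0.006 fully down. It springs back when let go; 1.5 N starts it, 5 N holds it fully down.
- printer: Slip printer: loose grey box 90 mm deep (x), 120 mm wide (y), 45 mm high with a raised cover (top 54 mm) on its far half, about 0.6 kg, standing to the left or right of the scale; origin under its centre, x away from the print bar, z up.
- sold_bangle: Green stone bangle lying flat on the scale's round pan, ring 74 mm across, 58 mm inside, 12 mm high; origin under its centre. It has been put there to be weighed and stays there.
- bangle_pale: pale stone bangle lying flat, ring 72 mm across, 11 mm high; origin under its centre; bystander in front of the scale
- bangle_dark: dark stone bangle lying flat, ring 76 mm across, 12 mm high; origin under its centre; bystander in front of the scale
- bead_bracelet: amber-brown bead bracelet lying flat, 75 mm across, 15 mm high; origin under its centre; bystander in front of the scale
- stone_seal: small brown carved stone, 32 mm across, 27 mm high; origin under its centre; bystander standing beside the scale on its left (+y)
- loupe_case: small round steel case, 30 mm across, 30 mm high; origin under its centre; bystander standing beside the scale on its right (-y)
- ring_cone: wooden display cone, 70 mm across, 115 mm high; origin under its centre; bystander beyond the scale on the left (+y)
- tea_mug: white mug, 76 mm across (handle extra), 85 mm high; origin under its centre; bystander beyond the scale on the right (-y)
Not all that is in view belongs to the job. Leave any orange look-alike of the printer alone. Leave any blue look-alike of the sold_bangle alone.

How it is judged:
By the outcome, as a careful person would: the job done as asked, in the order asked, and still so for the second after the job is handed in, with the robot touching nothing.
It also fails if it takes over 53 s, if anything falls off the work surface, if the arm or the gripper's body presses on something with over 40 N, if the wrist force passes 120 N, or if a joint passes its speed limit or range.

## Working session

There is one attempt and no reset: what is moved stays moved. The work goes in short steps, Python scripts to look and compute and a shell command to move; the robot and the scene stay as the last step left them, time stands still between calls to the robot, and variables do not carry over. Pictures are saved under pics/ and viewed, at most 10 in all, crops included, and the job is handed in when it is done.

```bash
mkdir -p pics; ls; python3 - <<'E'
from rig import sense, eyes
import cv2
s=sense(); print(s)
for n in("top","scene"):
    im=eyes.capture(n); cv2.imwrite(f"pics/{n}0.png",im[:,:,::-1]); c=eyes.calibration(n); print(n,c)
print(eyes.calibration("wrist"))
E
```

```text
pics
{'time_s': 0.0, 'joints': array([-1.57040074e+00,  3.13458445e-01,  1.49843201e+00, -3.80648045e-05,
        1.33100790e+00, -2.23415655e-01]), 'dq': array([ 0.00118792, -0.00027694,  0.00122674, -0.00079981,  0.00071231,
        0.0001162 ]), 'tau': array([-1.37128634e-03, -4.12269902e+01, -2.59744906e+01, -2.67745327e-04,
        4.13768328e-03,  2.03623166e-06]), 'eef_pos': array([ 116.49338169, -511.66135479,  241.73266002]), 'ee_rot': array([-6.50849615e-04,  9.93744380e-01,  1.11676683e-01,  5.42781628e-05]), 'force': array([ 0.06859284, -0.70645436, -0.37722051]), 'wrist_torque': array([ 0.04422841, -0.0001551 , -0.01018405]), 'grip_force': 0.0, 'grip_width': 0.9987951487895859}
top {'fx': 437.6873268104097, 'fy': 437.6873268104097, 'cx': 316.738676275651, 'cy': 247.48902427067276, 'cam_to_world': array([[-1.49394511e-03, -9.85326302e-01,  1.70674682e-01,
         3.85428392e+02],
       [-9.99985923e-01,  2.34098091e-03,  4.76172547e-03,
         1.64743892e+01],
       [-5.09139952e-03, -1.70665166e-01, -9.85315928e-01,
         8.92507117e+02],
       [ 0.00000000e+00,
[... 283 characters left out ...]
 9.95573252e-01,  6.14495700e-02, -7.11185693e-02,
         7.01676080e+01],
       [ 5.70889495e-04, -7.60610054e-01, -6.49208764e-01,
         7.15750630e+02],
       [ 0.00000000e+00,  0.00000000e+00,  0.00000000e+00,
         1.00000000e+00]])}
{'fx': 406.1275264569277, 'fy': 406.1275264569277, 'cx': 324.56743515951837, 'cy': 235.200077491973, 'mount': array([[ 1.75915965e-04, -9.52952116e-01, -3.03120824e-01,
         7.75324649e+01],
       [ 9.99999975e-01,  1.25553378e-04,  1.85634239e-04,
         3.85473682e-01],
       [-1.38842698e-04, -3.03120850e-01,  9.52952114e-01,
        -1.33519782e+02],
       [ 0.00000000e+00,  0.00000000e+00,  0.00000000e+00,
         1.00000000e+00]])}
```

View pics/top0.png

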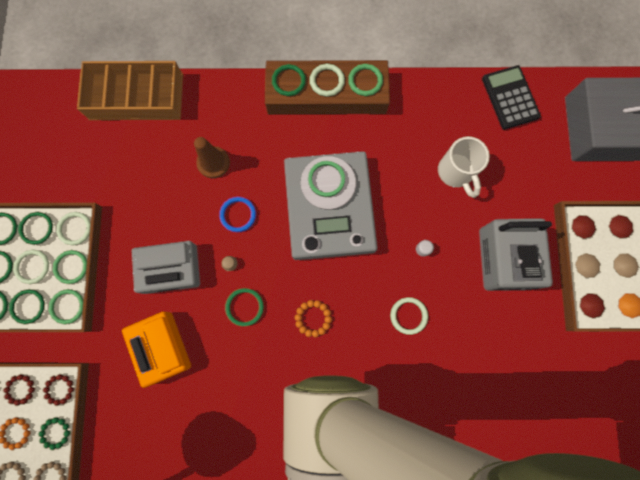

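View pics/scene0.png

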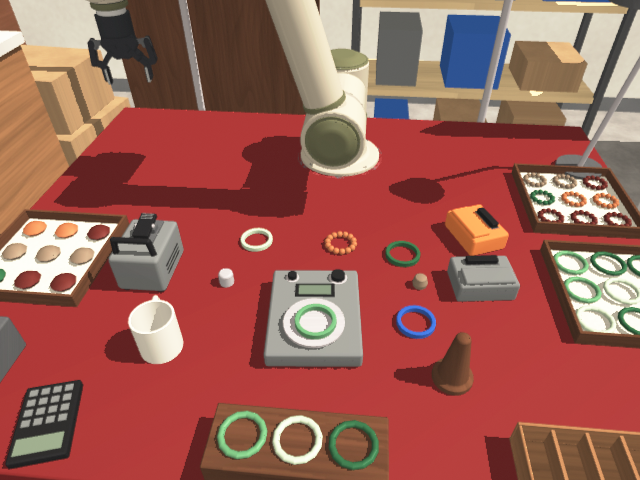

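The top view shows the power pack on the right, with its rocker at about (530,262). The weigh key is at (311,243), the tare key at (357,240), and the grey printer's bar at (164,278). The scene view shows the same things at about (146,225), (338,276), (292,276) and (482,259).

```bash
cat > h.py <<'E'
import numpy as np,cv2
from rig import eyes,sense
from scipy.spatial.transform import Rotation as R
def ray(n,u,v,pose=None):
    c=eyes.calibration(n)
    if n=="wrist":
        T=np.eye(4);q=pose["ee_rot"];T[:3,:3]=R.from_quat([q[1],q[2],q[3],q[0]]).as_matrix();T[:3,3]=pose["eef_pos"];M=T@c["mount"]
    else: M=c["cam_to_world"]
    d=M[:3,:3]@np.array([(u-c["cx"])/c["fx"],(v-c["cy"])/c["fy"],1]);return M[:3,3],d/np.linalg.norm(d)
def onz(n,u,v,z,pose=None):
    o,d=ray(n,u,v,pose);return o+d*(z-o[2])/d[2]
def tri(a,b):
    (o,d),(p,e)=a,b
    t=np.linalg.lstsq(np.c_[d,-e],p-o,rcond=None)[0];x=o+d*t[0];y=p+e*t[1];return (x+y)/2,np.linalg.norm(x-y)
def dark(im,box,thr=60,mina=20):
    x0,y0,x1,y1=box;m=(im[y0:y1,x0:x1].max(2)<thr).astype(np.uint8)
    cs,_=cv2.findContours(m,cv2.RETR_EXTERNAL,cv2.CHAIN_APPROX_NONE)
    out=[]
    for c in cs:
        if cv2.contourArea(c)<mina: continue
        (u,v),wh,a=cv2.minAreaRect(c);out.append((round(u+x0,1),round(v+y0,1),np.round(wh,1).tolist(),round(a,1)))
    return out
E
python3 - <<'E'
from h import *
top=cv2.imread("pics/top0.png");sc=cv2.imread("pics/scene0.png")
B=dict(rocker=((510,240,548,282),(125,205,165,245)),weigh=((300,232,323,254),(328,266,350,286)),tare=((348,230,368,250),(284,268,302,284)),bar=((135,262,195,290),(455,250,510,268)))
for k,(a,b) in B.items():
    t=dark(top,a);s=dark(sc,b);print(k,t,s)
    if t and s:
        print("  ",tri(ray("top",*t[0][:2]),ray("scene",*s[0][:2])))
def cr(im,b,s=10): 
    x0,y0,x1,y1=b; return cv2.resize(im[y0:y1,x0:x1],(390,290),interpolation=cv2.INTER_CUBIC)
m=np.vstack([np.hstack([cr(top,(475,210,555,295)),cr(sc,(105,200,190,285))]),np.hstack([cr(top,(125,235,205,300)),cr(sc,(440,245,525,305))])])
cv2.imwrite("pics/m1.png",m)
E
```

```text
rocker [(529.0, 261.3, [34.0, 18.8], 79.9)] [(139.9, 228.5, [26.6, 31.2], 8.7)]
   (array([ 497.1044097 , -370.63958334,   98.47942014]), np.float64(5.955910747408142))
weigh [(311.0, 243.0, [10.0, 10.0], 90.0)] [(337.0, 275.5, [11.0, 12.0], 90.0)]
   (array([540.93128302,  31.80511663,  46.62416377]), np.float64(0.04140297768971312))
tare [(356.5, 239.0, [6.0, 5.0], 90.0)] [(291.5, 275.0, [8.0, 7.0], 90.0)]
   (array([548.60297964, -57.63767589,  47.1957656 ]), np.float64(0.018379059497339083))
bar [(162.8, 277.8, [7.2, 33.4], 82.9)] [(481.0, 259.5, [7.0, 32.0], 90.0)]
   (array([472.48095455, 318.85686868,  51.42905799]), np.float64(1.9344592744203521))
```

View pics/m1.png

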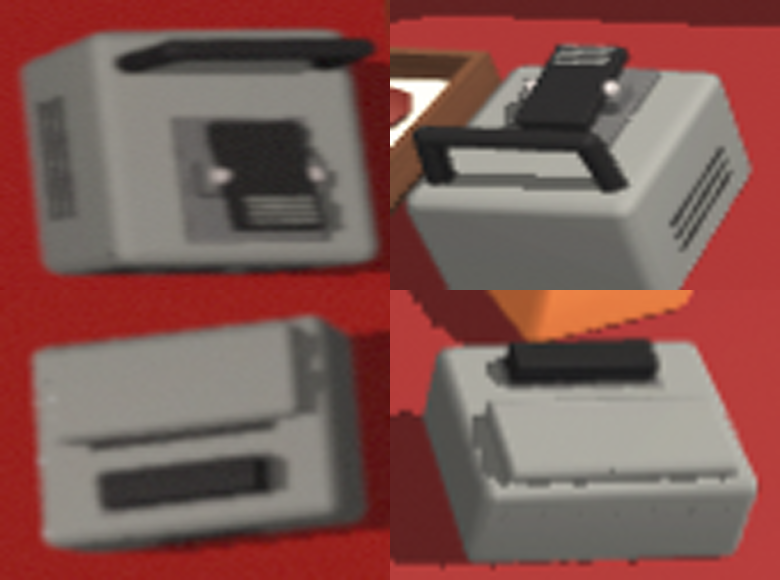

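The crops show the rocker's ribbed near half clearly, with ribs at about top (533,272). The print bar lies just in front of the printer's raised cover. Next I'll close the fingers and move the wrist camera over the pack.

```bash
python3 -m jog '[[0.03,-0.005,0,0,0,0,0],[0.04,-0.006,-0.005,0,0,0,0],[0.04,-0.006,-0.005,0,0,0,0],[0.04,-0.006,-0.005,0,0,0,0],[0.04,-0.006,-0.005,0,0,0,0]]'
python3 -m jog '[[0.04,-0.006,0,0,0,0,0],[0.04,-0.006,0,0,0,0,0],[0.04,-0.006,0,0,0,0,0],[0.04,-0.006,0,0,0,0,0],[0.03,-0.004,0,0,0,0,0]]'
python3 -m jog '[[0,0,0,0,0,0,0],[0,0,0,0,0,0,0]]'
python3 - <<'E'
from h import *
s=sense();im=eyes.capture("wrist");cv2.imwrite("pics/w1.png",im[:,:,::-1]);np.save("w1.npy",np.r_[s["eef_pos"],s["ee_rot"]]);print(s["eef_pos"],s["ee_rot"],s["force"],s["grip_width"])
E
```

```text
time_s: 0.6
eef_pos: [296.7, -440.5, 262.2]
ee_rot: [-0.0, 0.994, 0.112, -0.0]
force: [0.6, -0.5, 0.7]
grip_width: 0.147
grip_force: 0.0
time_s: 1.1
eef_pos: [476.3, -370.6, 261.8]
ee_rot: [-0.0, 0.994, 0.112, -0.0]
force: [0.1, 0.3, 0.1]
grip_width: 0.002
grip_force: 0.0
time_s: 1.3
eef_pos: [474.4, -371.8, 261.7]
ee_rot: [-0.0, 0.994, 0.112, -0.0]
force: [-0.9, 0.1, 0.4]
grip_width: 0.005
grip_force: 0.0
[ 474.38310743 -371.77318111  261.703936  ] [-3.67100308e-04  9.93693500e-01  1.12128958e-01 -4.36294477e-04] [-0.88440744  0.07053481  0.37076766] 0.004861080572321559
```

View pics/w1.png

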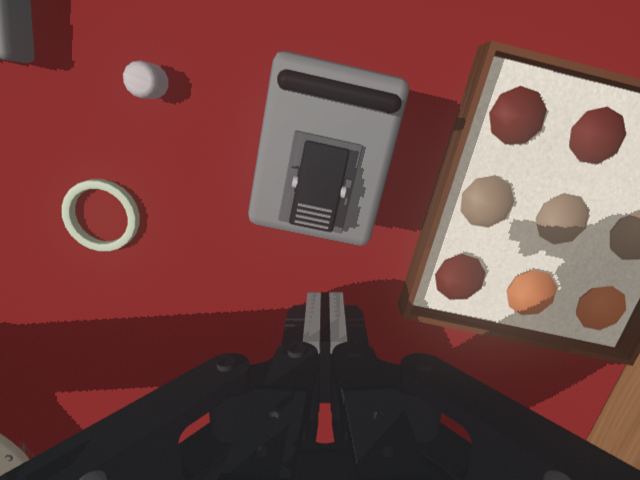

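The wrist view shows the box's corners and the rocker. The ribs centre on about (314,214), the near end is at (310,228), the pivot pins are at (295,182) and (344,190), and the handle runs from (287,80) to (395,103).

```bash
python3 - <<'E'
from h import *
a=np.load("w1.npy");p=dict(eef_pos=a[:3],ee_rot=a[3:])
for n,u,v,z in [("press",313.5,214.5,116),("nearend",310,228,118),("farend",328,143,106),("pinL",295,182,106),("pinR",344,190,106),("hL",287,80,126),("hR",395,103,126)]:
    print(n,onz("wrist",u,v,z,p).round(1))
print(tri(ray("wrist",313.5,214.5,p),ray("top",532.8,271.6)),tri(ray("wrist",313.5,214.5,p),ray("scene",148.2,216.1)))
E
```

```text
press [ 476.6 -363.5  116. ]
nearend [ 466.9 -363.2  118. ]
farend [ 526.5 -362.6  106. ]
pinL [ 494.5 -345.7  106. ]
pinR [ 496.7 -381.4  106. ]
hL [ 559.7 -328.7  126. ]
hR [ 561.6 -397.7  126. ]
(array([ 475.98902033, -363.9227695 ,  115.45363601]), np.float64(1.2053432787089773)) (array([ 475.30005157, -362.35129936,  114.4718879 ]), np.float64(3.0331204278909345))
```

```bash
python3 -m jog '[[0,0,0.02,0,0,0.1,0],[0,0,0.02,0,0,0.11,0],[-0.005,-0.008,0.03,0,0,0,0],[0,0,0.03,0,0,0,0],[0,0,0.02,0,0,0,0]]'
python3 -m jog '[[0,0,0,0,0,0,0],[0,0,0,0,0,0,0]]'
```

```text
time_s: 1.85
eef_pos: [467.6, -364.2, 140.5]
ee_rot: [-0.001, 1.0, 0.006, -0.001]
force: [0.2, -0.9, 0.2]
grip_width: -0.001
grip_force: 0.0
time_s: 2.05
eef_pos: [468.8, -364.8, 143.2]
ee_rot: [0.0, 1.0, 0.006, 0.0]
force: [-0.1, 0.3, -0.8]
grip_width: -0.002
grip_force: 0.0
```

```bash
python3 -m jog '[[0,0,0.007,0,0,0,0],[0,0,0.005,0,0,0,0],[0,0,0.002,0,0,0,0],[0,0,0.002,0,0,0,0],[0,0,0,0,0,0,0]]'
python3 -m jog '[[0,0,0.002,0,0,0,0],[0,0,0.001,0,0,0,0],[0,0,0.001,0,0,0,0],[0,0,0,0,0,0,0]]'
python3 -m jog '[[0,0,0.001,0,0,0,0],[0,0,0.001,0,0,0,0],[0,0,0.001,0,0,0,0],[0,0,0,0,0,0,0]]'
```

```text
time_s: 2.55
eef_pos: [469.3, -364.1, 126.3]
ee_rot: [0.0, 1.0, 0.007, -0.0]
force: [0.4, -0.0, 0.5]
grip_width: -0.0
grip_force: 0.0
time_s: 2.95
eef_pos: [469.2, -364.1, 122.2]
ee_rot: [0.0, 1.0, 0.007, -0.0]
force: [-0.4, -0.3, 0.7]
grip_width: 0.003
grip_force: 0.4
time_s: 3.35
eef_pos: [469.2, -364.1, 119.2]
ee_rot: [-0.0, 1.0, 0.007, -0.0]
force: [-2.3, -0.9, 2.4]
grip_width: 0.001
grip_force: 1.3
```

```bash
python3 -m jog '[[0,0,0.001,0,0,0,0],[0,0,0.001,0,0,0,0],[0,0,0,0,0,0,0]]'
python3 -m jog '[[0,0,0.001,0,0,0,0],[0,0,0.001,0,0,0,0],[0,0,0,0,0,0,0]]'
```

```text
time_s: 3.65
eef_pos: [469.3, -364.2, 118.8]
ee_rot: [0.0, 1.0, 0.007, 0.0]
force: [-6.5, 2.7, 13.5]
grip_width: -0.003
grip_force: 7.6
time_s: 3.95
eef_pos: [469.3, -364.4, 118.5]
ee_rot: [0.001, 1.0, 0.007, 0.0]
force: [-11.1, 6.8, 26.6]
grip_width: -0.002
grip_force: 14.3
```

It has met a hard stop at 26 N with the tip at 107 mm, so I'll retract and check.

```bash
python3 -m jog '[[0,0,-0.01,0,0,0,0],[0,0,-0.04,0,0,0,0],[0,0,-0.05,0,0,0,0],[0,0,-0.04,0,0,0,0],[0,0,0,0,0,0,0]]'
python3 -m jog '[[0,0,0,0,0,0,0]]'
python3 - <<'E'
from h import *
s=sense();im=eyes.capture("wrist");p=s
cv2.imwrite("pics/w2.png",cv2.resize(im[100:300,200:440,::-1],(720,600)));np.save("w2.npy",np.r_[s["eef_pos"],s["ee_rot"]]);print(s["eef_pos"],s["ee_rot"],s["force"])
E
```

```text
time_s: 4.45
eef_pos: [470.7, -365.1, 261.2]
ee_rot: [0.004, 1.0, 0.007, 0.004]
force: [0.2, -0.1, -0.9]
grip_width: 0.004
grip_force: 0.0
time_s: 4.55
eef_pos: [469.5, -364.0, 255.4]
ee_rot: [0.0, 1.0, 0.007, 0.001]
force: [-0.1, -0.4, -0.8]
grip_width: -0.001
grip_force: 0.0
[ 469.53944373 -363.98363743  255.37247443] [2.27903434e-04 9.99975519e-01 6.97390212e-03 5.24092784e-04] [-0.12948616 -0.4134299  -0.7954981 ]
```

View pics/w2.png

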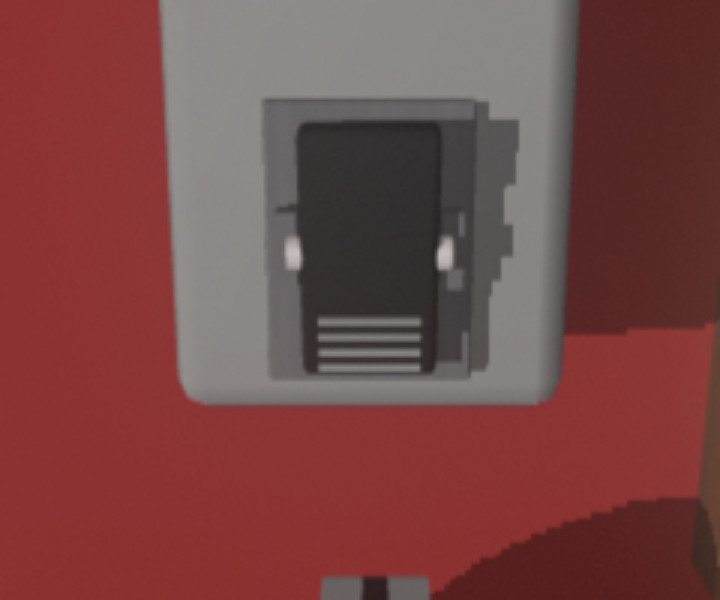

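The wrist crop shows the paddle's near half now lower (narrower) than the far half, so the rocker is tipped on. Next is the weigh key.

```bash
python3 -m jog '[[0.005,-0.03,0,0,0,0,0],[0.006,-0.04,0,0,0,0,0],[0.006,-0.04,0,0,0,0,0],[0.006,-0.04,0,0,0,0,0],[0.006,-0.04,0,0,0,0,0]]'
python3 -m jog '[[0.005,-0.04,0.01,0,0,0,0],[0.005,-0.04,0.01,0,0,0,0],[0.005,-0.04,0.01,0,0,0,0],[0.005,-0.04,0.01,0,0,0,0],[0.005,-0.035,0.01,0,0,0,0]]'
python3 -m jog '[[0,0,0,0,0,0,0],[0,0,0,0,0,0,0]]'
python3 - <<'E'
from h import *
s=sense();im=eyes.capture("wrist");p=s
cv2.imwrite("pics/w3.png",im[:,:,::-1]);np.save("w3.npy",np.r_[s["eef_pos"],s["ee_rot"]]);print(s["eef_pos"],s["ee_rot"],s["force"])
print(onz("top",311,243,51),onz("top",356.5,239,51),onz("top",162.8,277.8,56))
print(dark(im,(100,150,450,290),60,60))
E
```

```text
time_s: 5.1
eef_pos: [495.3, -171.8, 253.6]
ee_rot: [-0.001, 1.0, 0.007, -0.001]
force: [0.4, 0.4, 0.1]
grip_width: 0.0
grip_force: 0.0
time_s: 5.6
eef_pos: [517.2, 23.8, 203.3]
ee_rot: [-0.0, 1.0, 0.007, -0.001]
force: [0.6, -0.4, 0.3]
grip_width: 0.001
grip_force: 0.0
time_s: 5.8
eef_pos: [517.4, 22.1, 203.9]
ee_rot: [-0.0, 1.0, 0.008, -0.001]
force: [0.3, -0.3, -0.1]
grip_width: -0.002
grip_force: 0.0
[517.42969921  22.13921858 203.91910098] [-2.07500906e-04  9.99969923e-01  7.63806046e-03 -1.33007792e-03] [ 0.33535578 -0.27335278 -0.14919575]
[540.12557664  31.74636464  51.        ] [547.86766048 -57.29499438  51.        ] [471.9611611  316.19177184  56.        ]
[]
```

View pics/w3.png

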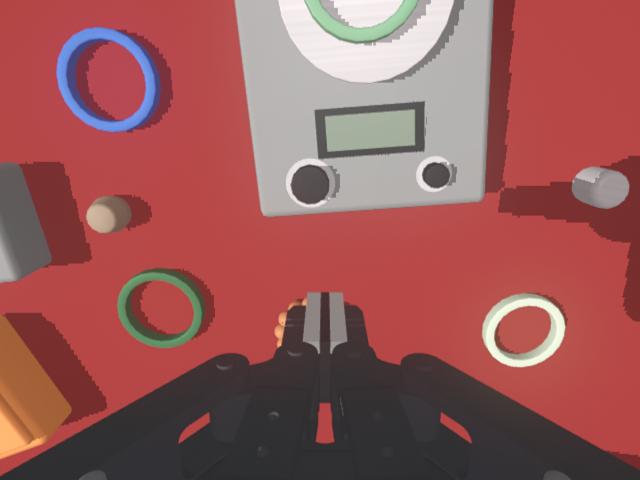

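The weigh key's top is at about (311,183) and the tare key at (435,175).

```bash
python3 - <<'E'
from h import *
a=np.load("w3.npy");p=dict(eef_pos=a[:3],ee_rot=a[3:])
im=cv2.imread("pics/w3.png")
for b in((285,155,340,215),(412,150,460,195)):
    d=dark(im,b,75,60);print(d)
    for r in d: print(onz("wrist",r[0],r[1],52,p).round(1))
print(tri(ray("wrist",311,183,p),ray("top",311,243)),tri(ray("wrist",311,183,p),ray("scene",337,275.5)))
E
```

```text
[]
[]
(array([541.23205225,  31.91437367,  44.99351382]), np.float64(0.11805417566523949)) (array([541.67784658,  31.86363208,  47.36709728]), np.float64(0.0738236607329131))
```

```bash
python3 -m jog '[[0.012,-0.005,0.02,0,0,0,0],[0.011,-0.005,0.03,0,0,0,0],[0,0,0.03,0,0,0,0],[0,0,0.03,0,0,0,0],[0,0,0.015,0,0,0,0]]'
python3 -m jog '[[0,0,0,0,0,0,0],[0,0,0,0,0,0,0]]'
```

```text
time_s: 6.35
eef_pos: [539.7, 30.8, 77.7]
ee_rot: [-0.0, 1.0, 0.006, -0.002]
force: [0.3, 0.3, 0.4]
grip_width: 0.0
grip_force: 0.0
time_s: 6.55
eef_pos: [541.2, 31.1, 80.9]
ee_rot: [0.0, 1.0, 0.006, 0.0]
force: [0.9, -0.4, 0.3]
grip_width: -0.0
grip_force: 0.0
```

```bash
python3 -m jog '[[0,-0.001,0.008,0,0,0,0],[0,0,0.005,0,0,0,0],[0,0,0.003,0,0,0,0],[0,0,0.002,0,0,0,0],[0,0,0,0,0,0,0]]'
python3 -m jog '[[0,0,0.001,0,0,0,0],[0,0,0.001,0,0,0,0],[0,0,0.001,0,0,0,0],[0,0,0.001,0,0,0,0],[0,0,0,0,0,0,0]]'
python3 -m jog '[[0,0,0.001,0,0,0,0],[0,0,0.001,0,0,0,0],[0,0,0,0,0,0,0]]'
```

```text
time_s: 7.05
eef_pos: [540.8, 33.0, 62.2]
ee_rot: [-0.0, 1.0, 0.007, -0.0]
force: [0.0, -0.0, 0.1]
grip_width: -0.001
grip_force: 0.0
time_s: 7.55
eef_pos: [540.9, 32.9, 58.2]
ee_rot: [-0.0, 1.0, 0.007, 0.0]
force: [0.7, 0.5, 2.4]
grip_width: -0.002
grip_force: 0.6
time_s: 7.85
eef_pos: [541.0, 32.9, 56.9]
ee_rot: [0.0, 1.0, 0.007, 0.0]
force: [-2.1, 0.3, 9.4]
grip_width: -0.002
grip_force: 4.4
```

```bash
python3 -m jog '[[0,0,0.001,0,0,0,0],[0,0,0.001,0,0,0,0],[0,0,0,0,0,0,0]]'
python3 -m jog '[[0,0,-0.005,0,0,0,0],[0,0,-0.02,0,0,0,0],[0,0,-0.04,0,0,0,0],[0,0,-0.05,0,0,0,0],[0,0,-0.03,0,0,0,0]]'
```

```text
time_s: 8.15
eef_pos: [541.0, 33.0, 56.5]
ee_rot: [0.0, 1.0, 0.007, 0.0]
force: [-9.6, 1.3, 25.7]
grip_width: -0.001
grip_force: 13.0
time_s: 8.65
eef_pos: [541.3, 32.9, 202.5]
ee_rot: [0.0, 1.0, 0.007, 0.002]
force: [0.6, -0.0, 0.2]
grip_width: 0.003
grip_force: 0.0
```

The weigh key met its stop at 25 N. Next is the printer.

```bash
python3 -m jog '[[-0.01,-0.03,0,0,0,0,0],[-0.01,-0.035,0,0,0,0,0],[-0.01,-0.04,0,0,0,0,0],[-0.01,-0.04,0,0,0,0,0],[-0.01,-0.04,0,0,0,0,0]]'
python3 -m jog '[[-0.01,-0.04,0,0,0,0,0],[-0.01,-0.035,0,0,0,0,0],[-0.01,-0.025,0,0,0,-0.1,0],[0,0,0,0,0,0,0],[0,0,0,0,0,0,0]]'
python3 - <<'E'
from h import *
s=sense();im=eyes.capture("wrist");p=s
cv2.imwrite("pics/w4.png",im[:,:,::-1]);np.save("w4.npy",np.r_[s["eef_pos"],s["ee_rot"]]);print(s["eef_pos"],s["ee_rot"],s["force"])
E
```

```text
time_s: 9.15
eef_pos: [487.5, 218.7, 199.0]
ee_rot: [0.0, 1.0, 0.007, -0.0]
force: [0.3, -0.1, -0.6]
grip_width: 0.001
grip_force: 0.0
time_s: 9.65
eef_pos: [456.7, 316.8, 198.9]
ee_rot: [0.0, 0.998, 0.057, -0.0]
force: [0.6, -0.6, 0.6]
grip_width: -0.0
grip_force: 0.0
[456.67142551 316.78258501 198.88755018] [ 2.41520256e-04  9.98386406e-01  5.67840005e-02 -3.20190047e-04] [ 0.55256886 -0.62458154  0.63722945]
```

View pics/w4.png

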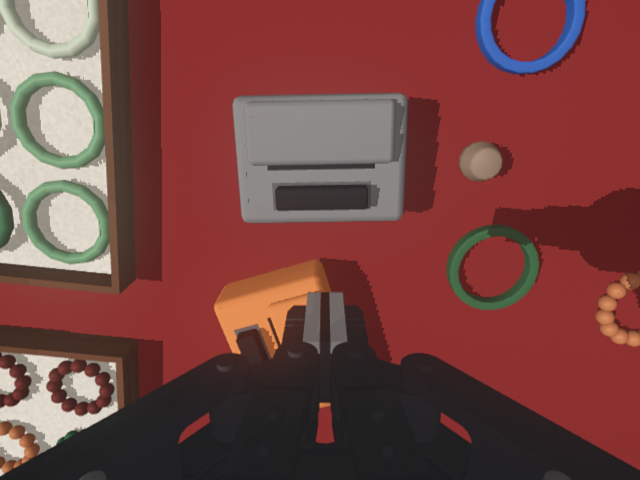

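The bar spans about (275–368, 186–209) and is aligned with the tool. The cover's near edge is at row 164.

```bash
python3 - <<'E'
from h import *
a=np.load("w4.npy");p=dict(eef_pos=a[:3],ee_rot=a[3:])
for n,u,v,z in [("bar",321.5,197,57),("barL",275,198,57),("barR",368,196,57),("barfar",321,186,57),("barnear",321,209,57),("cover",321,164,54),("frontedge",321,220,45)]: print(n,onz("wrist",u,v,z,p).round(1))
print(tri(ray("wrist",321.5,197,p),ray("top",162.8,277.8)),tri(ray("wrist",321.5,197,p),ray("scene",481,259.5)))
q=p["ee_rot"];M=R.from_quat([q[1],q[2],q[3],q[0]]).as_matrix()
print(M.T@(onz("wrist",321.5,197,57,p)-p["eef_pos"]))
E
```

```text
bar [474.  320.4  57. ]
barL [469.6 352.2  57. ]
barR [478.3 288.6  57. ]
barfar [481.5 321.6  57. ]
barnear [465.4 319.8  57. ]
cover [496.  323.2  54. ]
frontedge [454.2 318.6  45. ]
(array([472.36912327, 319.7784108 ,  47.29071714]), np.float64(1.3393838441415797)) (array([472.69877281, 320.01236459,  51.80169071]), np.float64(0.6010634360565372))
[ 17.6754452   -1.67773729 141.87506217]
```

```bash
python3 -m jog '[[0.008,-0.001,0.02,0,0,0,0],[0.008,-0.001,0.03,0,0,0,0],[0,0,0.03,0,0,0,0],[0,0,0.025,0,0,0,0],[0,0,0.01,0,0,0,0]]'
python3 -m jog '[[0,0,0,0,0,0,0],[0,0,0,0,0,0,0]]'
python3 -m jog '[[0,0,0.006,0,0,0,0],[0,0,0.004,0,0,0,0],[0,0,0.002,0,0,0,0],[0,0,0,0,0,0,0]]'
```

```text
time_s: 10.2
eef_pos: [472.1, 319.1, 82.0]
ee_rot: [0.001, 0.998, 0.056, -0.002]
force: [-0.7, 0.3, -1.0]
grip_width: 0.006
grip_force: 0.0
time_s: 10.4
eef_pos: [473.4, 320.4, 85.5]
ee_rot: [-0.0, 0.998, 0.056, 0.001]
force: [0.5, -0.3, 0.3]
grip_width: 0.002
grip_force: 0.0
time_s: 10.8
eef_pos: [472.4, 320.6, 72.1]
ee_rot: [0.0, 0.998, 0.057, -0.0]
force: [-0.0, 0.3, 0.1]
grip_width: -0.0
grip_force: 0.0
```

```bash
python3 -m jog '[[0,0,0.002,0,0,0,0],[0,0,0.002,0,0,0,0],[0,0,0.002,0,0,0,0],[0,0,0.001,0,0,0,0],[0,0,0,0,0,0,0]]'
python3 -m jog '[[0,0,0.001,0,0,0,0],[0,0,0.001,0,0,0,0],[0,0,0,0,0,0,0]]'
python3 -m jog '[[0,0,0.0005,0,0,0,0],[0,0,0.0005,0,0,0,0],[0,0,0,0,0,0,0]]'
```

```text
time_s: 11.3
eef_pos: [472.6, 320.7, 65.4]
ee_rot: [-0.0, 0.998, 0.057, 0.0]
force: [-0.6, -0.0, 2.1]
grip_width: -0.0
grip_force: 1.4
time_s: 11.6
eef_pos: [472.6, 320.7, 63.4]
ee_rot: [-0.0, 0.998, 0.057, 0.0]
force: [-0.6, 0.0, 4.5]
grip_width: -0.001
grip_force: 2.0
time_s: 11.9
eef_pos: [472.6, 320.7, 62.4]
ee_rot: [-0.0, 0.998, 0.057, 0.0]
force: [-0.5, 0.5, 4.5]
grip_width: 0.004
grip_force: 2.3
```

```bash
python3 -m jog '[[0,0,0.001,0,0,0,0],[0,0,0,0,0,0,0]]'
python3 -m jog '[[0,0,0.0005,0,0,0,0],[0,0,0,0,0,0,0]]'
```

```text
time_s: 12.1
eef_pos: [472.7, 320.7, 62.0]
ee_rot: [-0.0, 0.998, 0.057, 0.0]
force: [-2.2, -0.5, 10.7]
grip_width: 0.004
grip_force: 5.2
time_s: 12.3
eef_pos: [472.7, 320.7, 61.9]
ee_rot: [-0.0, 0.998, 0.057, 0.0]
force: [-4.5, -1.9, 14.2]
grip_width: 0.0
grip_force: 7.1
```

The bar is fully down at its stop, so I'll retract straight up and check all three.

```bash
python3 -m jog '[[0,0,0,0,0,0,0],[0,0,-0.003,0,0,0,0],[0,0,-0.01,0,0,0,0],[0,0,-0.03,0,0,0,0],[0,0,-0.05,0,0,0,0]]'
python3 -m jog '[[-0.02,0.01,-0.05,0,0,0,0],[-0.04,0.01,-0.02,0,0,0,0],[-0.04,0.01,0,0,0,0,0],[-0.03,0,0,0,0,0,0],[0,0,0,0,0,0,0]]'
python3 - <<'E'
from h import *
t=eyes.capture("top")[:,:,::-1];s=eyes.capture("scene")[:,:,::-1];cv2.imwrite("pics/t5.png",t);cv2.imwrite("pics/s5.png",s)
a=cv2.imread("pics/top0.png");b=cv2.imread("pics/scene0.png")
def pr(x,y,bx): x0,y0,x1,y1=bx;return np.hstack([cv2.resize(i[y0:y1,x0:x1],(390,195),interpolation=cv2.INTER_CUBIC) for i in(x,y)])
cv2.imwrite("pics/m5.png",np.vstack([pr(b,s,(420,200,560,300)),pr(b,s,(255,260,395,365)),pr(b,s,(100,200,200,280))]))
print(dark(t,(135,262,195,290)),dark(s,(455,250,510,268)),dark(s,(328,266,350,286)),dark(s,(284,268,302,284)),sense()["force"])
E
```

```text
time_s: 12.8
eef_pos: [471.1, 319.8, 152.4]
ee_rot: [0.001, 0.998, 0.057, -0.003]
force: [1.6, 0.2, 0.2]
grip_width: 0.001
grip_force: 0.0
time_s: 13.3
eef_pos: [345.6, 276.7, 219.9]
ee_rot: [0.0, 0.998, 0.057, -0.0]
force: [-0.1, 0.4, -0.2]
grip_width: -0.0
grip_force: 0.0
[(172.0, 276.8, [6.4, 14.8], 81.9)] [(481.0, 259.5, [7.0, 32.0], 90.0)] [(337.5, 276.5, [9.0, 11.0], 90.0)] [(291.5, 275.0, [8.0, 7.0], 90.0)] [ 0.8497887  -0.15711755  0.44213704]
```

View pics/m5.png

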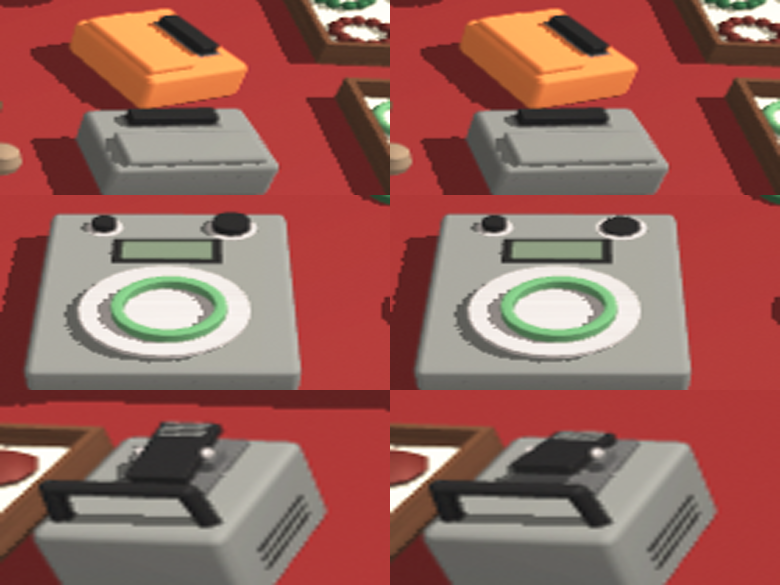

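View pics/t5.png

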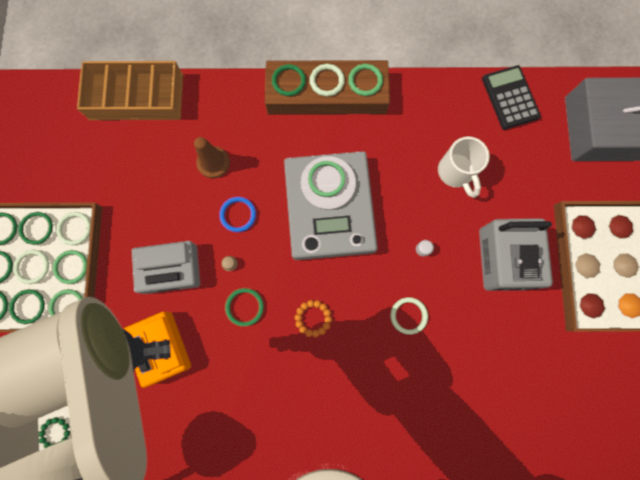

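The before-and-after crops show the rocker tipped, the weigh key in, the tare key out and the bar sprung back. Nothing has been displaced and the arm is clear, so I'm handing in.

```bash
python3 -c "from rig import finish_job; print(finish_job())"
```

```text
the job is handed in; nothing more can be done
None
```

The job is handed in: the rocker was pushed on, then the weigh key latched in, then the print bar pressed to its stop and released, each stop felt as a force rise; the last pictures, at about 13 s, show the tare key out, nothing displaced and the arm clear.

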